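# Hook the crumb-well cover into its back rail and lay it shut

### The job

Put the wooden cover board on the crumb stand: take it by its grip, tilt it with the tongue edge low, feel its tongue into the groove of the back rail until the board's edge stops against the rail, then swing it down flat so that the cross-bar drops into the channel underneath and the joint is locked, with the board's ends in line with the rail's ends. Never force the joint, let go when it is flat, and leave the other things on the table where they are.

Things in the scene. Friction and masses are not known exactly. Their poses are not given: they have to be found in the camera images.
- seat (a point): On the fixed stand's steel rim (16 mm above the table), at mid-width. +x level, from the cover's place toward the back rail; y along the rail; z up. The wooden rail (160 mm long, 45 deep, z 0 to 24) is clamped in slots: its front face may lie anywhere from x -20 to +20 mm, which this point does not show: feel for it. Groove in that face: 12 mm deep, z 4 to 14.5 mm.
- stand: Fixed crumb stand; origin 16 mm below the seat point, on the table, same axes. Steel frame 176 mm wide, x -137 to +68 mm, level rim: sides (18 mm wide), x below -119 and x above -30; open well between. A cross-bar along y, fixed to the rail, 66 to 74 mm in front of the rail's face, stands 4 mm above the rim: the cover cannot be slid in flat.
- cover_grip (a point): Centre of the cover's upright wooden grip: 14 mm thick (x), 80 mm long (y), 40 mm high, flat sided, its foot on the board's top. +x toward the tongue, z out of the top. From here: underside of board z -38, top z -20, near edge x -40, shoulder (edge with the tongue) x +70 mm.
- cover: Loose wooden cover board, 110 (x) by 160 (y) by 18 mm, 0.2 to 0.45 kg, flat on the table at the start, right way up; origin at the centre of its underside, same axes as the grip. Underneath, along y, a channel 12 mm wide, 6.5 mm deep, 64 to 76 mm behind the shoulder, which takes the cross-bar.
- cover_shoulder (a point): Middle of the cover's lower shoulder edge, 55 mm ahead of its origin; when locked it touches the foot of the rail's face (2 mm play), on the rim, axes as the seat's. At a slant of 15 degrees the shoulder's top edge stops at the rail, this point 4.7 mm short of it, on or up to 2 mm above the rim; swing down about that edge.
- tongue_tip (a point): Middle of the tip of the cover's tongue, same axes. The tongue runs along the whole shoulder, stands 10 mm out of it and is 5 mm thick, 8 to 13 mm above the underside.
- bowl: red bowl, 150 mm across, 60 mm high, a bystander; origin under its centre
- timer: round kitchen timer, 68 mm across, 36 mm high, a bystander; origin under its centre
- tape_roll: roll of tape lying flat, 100 mm across, 25 mm high, a bystander; origin under its centre
- scraper: dough scraper lying flat, 89 by 124 by 18 mm, a bystander; origin under its centre
Not all that is in view belongs to the job. Leave any yellow look-alike of the cover alone.

How it is judged:
By the outcome, as a careful person would: the job done as asked, in the order asked, and still so for the second after the job is handed in, with the robot touching nothing.
It also fails if it takes over 64 s, if anything falls off the work surface, if the arm or the gripper's body presses on something with over 40 N, if the wrist force passes 120 N, or if a joint passes its speed limit or range.

### The arm

A 6-joint arm with a two-finger parallel gripper is mounted at the origin on a cart in front of the work surface, level with it; the furniture and walls round the work are solid. World frame = base frame: x ahead of the robot, y to its left, z up, the work surface at z = 0. Lengths are in m, angles in rad, forces in N, time in s.
With the tool pointing down it reaches from about 0.325 to 0.775 m from the base axis. Payload 5.5 kg.
Tool frame: the origin (TCP) lies at the very end of the fingers, on their centre line; the grasp point (between the pads) lies 19 mm behind it; z points along the fingers, y is the direction in which the jaws open and shut (so a half turn about z gives the same grasp; the last joint's range is limited). The gripper opens to 85 mm and grips with 20 to 120 N. Pads are 22 mm wide; open, the fingers measure 114 mm over their backs; the gripper's body (76 mm by 85 mm) begins 54 mm behind the grasp point. The pads swing forward as they close: fully open they stand 13 mm farther back than shut.
Start: joints at [1.225, 0.091, 1.231, -0, 1.82, -0.057], TCP at [0.171, 0.575, 0.231] pointing down, gripper open.
Joint ranges: [-2.87, 2.87], [-0.86, 2.18], [0.17, 2.46], [-1.51, 4.65], [0.06, 2.69], [-2.65, 2.65]. Speed limits (rad/s): [2.57, 2.57, 3.01, 3.14, 3.14, 3.14].

### API

Orientations are given as [roll, pitch, yaw] about the fixed x, y, z axes, in that order (R = Rz(yaw) Ry(pitch) Rx(roll)).
In Python, from bench import * gives the robot as it stands.
- The arm moves only by the tool carry_out, never from a script. Its arguments are lists of equal length, an entry for each row: "translation": the shift along the tool's x, y, z in cm, a list of three; "twist": the turn, a rotation vector about the tool's x, y, z in rad, a list of three. A call has exactly 5 rows; each row is the pose to reach, as a shift and turn from the pose commanded when the call began, along the tool's axes at that moment; what a row does not reach only later rows make up. A row lasts 1/12 s, in which the tool goes at most 41.7 mm and 7.16 degrees, less where a joint would pass 70% of its speed; a pose out of reach is approached as far as the arm can. A call with a gripper value outside its range is refused whole. "grip" is the opening in per cent of the stroke, from 0 (shut) to 100 (fully open), set as the call begins (left out, the last holds). The fingers move at their own pace and stop on an object; "force" is the grip in N (left out, the last holds). Time passes only in rows, so rows that repeat a pose let the fingers close, or fill a call up. It gives the time, the measured TCP pose, the force and the opening at its end, in the units of the state.
- observe(): the state, without advancing time (a new reading comes with each control period).
- camera(name): name is "side" or "top"; returns a dict with "image" (400x640x3 uint8, red, green, blue), "mtx" (3x3 intrinsics, pixels), "pose" (4x4, takes a point from camera to world coordinates). Camera axes: x right, y down, z forward; pixel columns grow to the right and rows downward; lengths in m; the calibration is good to about 2 mm. A picture is of the moment at which its call begins. There is no depth.
- close_job(): hands the job in, once; it reports no verdict.
The state is a dict: "time_s": time; "q": joint angles; "qd": joint speeds; "joint_torque": joint torques, N m; "eef_pos": TCP position; "orientation": TCP orientation; "wrist_force": force on the tool from outside, world axes, zero at the start; "torque": the same for the moment, N m; "grip_width": opening from 0.0 (shut) to 1.0 (fully open).
Only numpy, scipy, OpenCV 4.12 (cv2) and the standard library are available. Lean on these libraries where they do the work, as an engineer would, in place of code of your own. Each camera call takes 0.05 s, during which the arm holds its last target.

## Working session

There is one attempt and no reset: what is moved stays moved. The work goes in short steps, Python scripts to look and compute and a tool call to move; the robot and the scene stay as the last step left them, time stands still between calls to the robot, and variables do not carry over. Pictures are saved under pics/ and viewed, and the job is handed in when it is done.

Besides the shell and the picture viewer there is one more tool, called after "Call:" as name(argument=value, ...) on one line, values as JSON. carry_out: Moves the arm, as the interface text tells. Its arguments: {"type":"object","properties":{"translation":{"type":"array","items":{"type":"array","items":{"type":"number"}}},"twist":{"type":"array","items":{"type":"array","items":{"type":"number"}}},"grip":{"type":"number"},"force":{"type":"number"}},"required":["translation","twist"]}

```bash
ls; mkdir -p pics
python3 - <<'E'
from bench import *
import cv2, json
print(observe())
for n in("side","top"):
    c=camera(n); cv2.imwrite(f"pics/{n}0.png",c["image"][:,:,::-1]); print(c["mtx"],c["pose"])
    import numpy as np
E
```

```text
pics
{'time_s': 0.0, 'q': array([ 1.22529559e+00,  9.18800848e-02,  1.23188578e+00, -4.06251409e-05,
        1.81982001e+00, -5.67303368e-02]), 'qd': array([-0.00033188,  0.00164479,  0.00057362, -0.00036647, -0.00024265,
       -0.00045041]), 'joint_torque': array([ 1.23957325e-04, -4.58744752e+01, -4.18011189e+01, -1.49286675e-04,
        1.19543384e-02, -2.14737207e-05]), 'eef_pos': array([0.1707983 , 0.57487512, 0.23013824]), 'orientation': array([-3.13960041e+00, -7.36866856e-05,  2.85281220e+00]), 'wrist_force': array([0.31063503, 0.84041735, 0.52039698]), 'torque': array([0.03815899, 0.02848944, 0.02688456]), 'grip_width': 1.0023463318371222}
[[406.51828417   0.         323.11970581]
 [  0.         406.51828417 200.20067617]
 [  0.           0.           1.        ]] [[-0.97422608 -0.13687422  0.17930142  0.3361964 ]
 [-0.2254594   0.61615844 -0.75466339  0.71835176]
 [-0.00718412 -0.77563795 -0.6311372   0.7209018 ]
 [ 0.          0.          0.          1.        ]]
[[485.00778067   0.         321.12310748]
 [  0.         485.00778067 206.44435663]
 [  0.           0.           1.        ]] [[-4.92613556e-02 -9.73251623e-01  2.24398299e-01  2.23217458e-01]
 [-9.98785918e-01  4.80229628e-02 -1.09765617e-02 -8.73242937e-02]
 [-9.33146603e-05 -2.24666581e-01 -9.74435692e-01  1.46894483e+00]
 [ 0.00000000e+00  0.00000000e+00  0.00000000e+00  1.00000000e+00]]
```

View pics/side0.png

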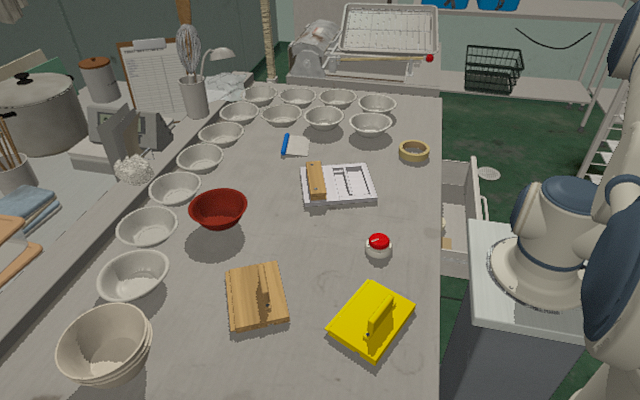

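View pics/top0.png

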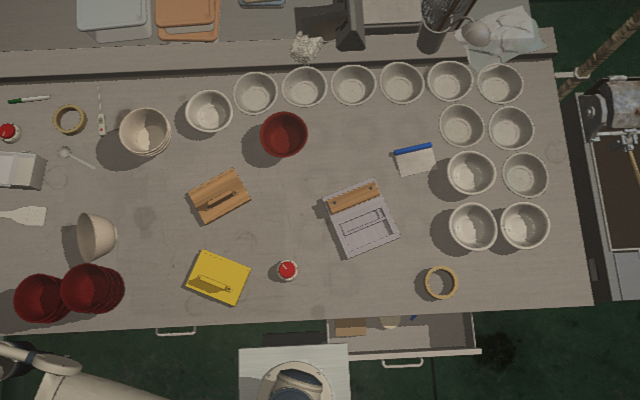

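The cover candidates in the top picture are the wooden board with a grip at (220,196) and the yellow look-alike at (218,278). I choose the wooden one; the stand with its rail is at (361,218). Next I'll look at close crops.

Run:
```python
import cv2
t=cv2.imread("pics/top0.png"); s=cv2.imread("pics/side0.png")
def crop(im,x,y,w,h,k,n):
    cv2.imwrite(n,cv2.resize(im[y:y+h,x:x+w],None,fx=k,fy=k,interpolation=cv2.INTER_CUBIC))
crop(t,180,160,80,70,8,"pics/c_top.png")
crop(t,315,170,95,95,6,"pics/s_top.png")
crop(s,215,250,90,90,6,"pics/c_side.png")
crop(s,290,150,100,66,8,"pics/s_side.png")
```

```text
(no output)
```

View pics/c_top.png

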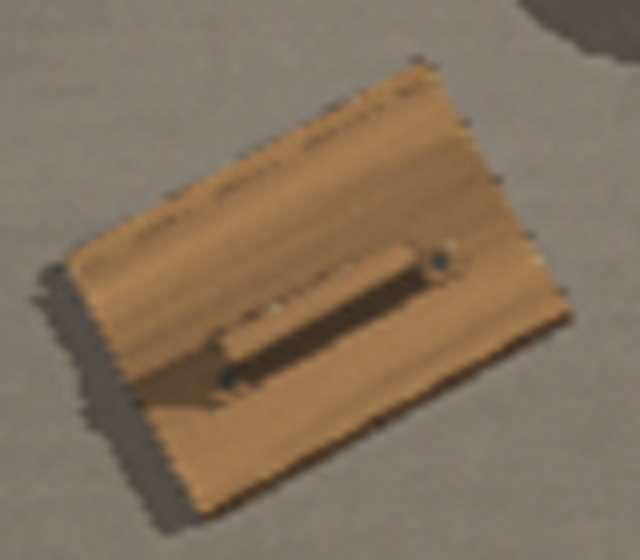

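View pics/s_top.png

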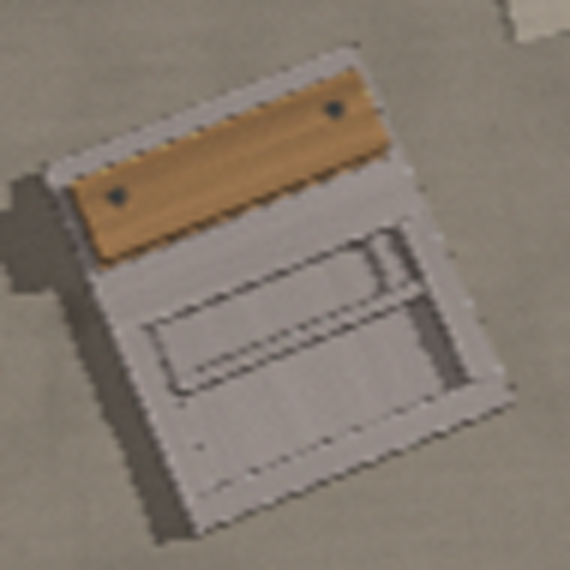

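View pics/c_side.png

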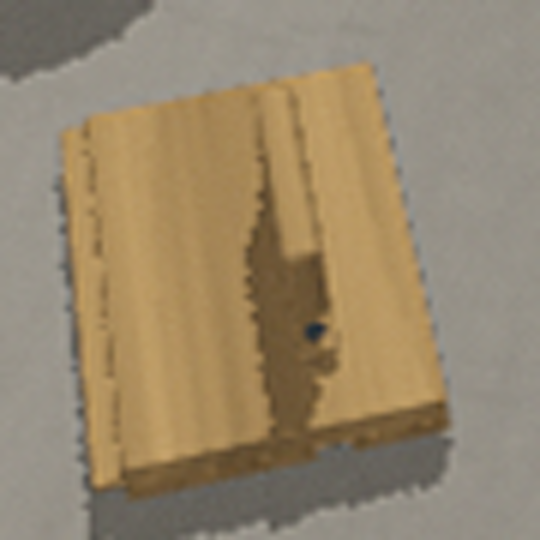

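View pics/s_side.png

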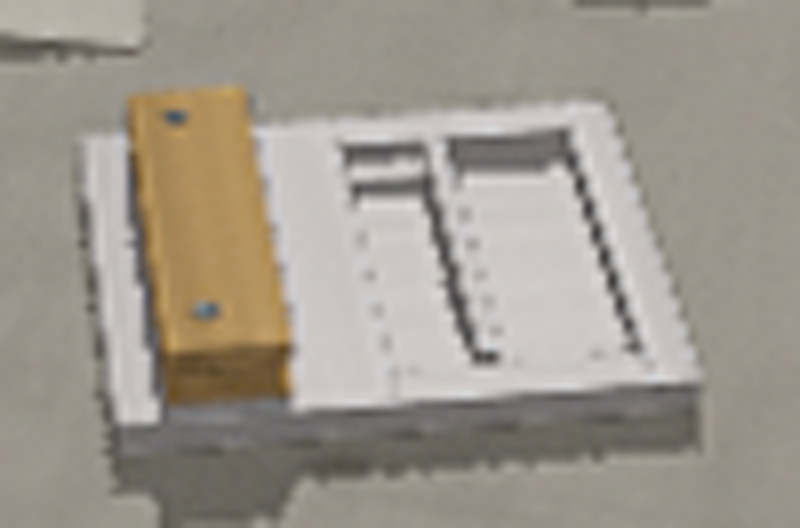

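The crops show the wooden cover's tongue edge facing away from the robot (left in the side view, upper-left in the top view). The rail sits at the far end of the stand. I'll fit both poses from corner pixels.

```bash
cat > h.py <<'E'
import numpy as np, cv2
from scipy.optimize import least_squares
from scipy.spatial.transform import Rotation as R
K={"side":np.array([[406.51828417,0,323.11970581],[0,406.51828417,200.20067617],[0,0,1]]),
"top":np.array([[485.00778067,0,321.12310748],[0,485.00778067,206.44435663],[0,0,1]])}
P={"side":np.array([[-0.97422608,-0.13687422,0.17930142,0.3361964],[-0.2254594,0.61615844,-0.75466339,0.71835176],[-0.00718412,-0.77563795,-0.6311372,0.7209018],[0,0,0,1]]),
"top":np.array([[-4.92613556e-02,-9.73251623e-01,2.24398299e-01,2.23217458e-01],[-9.98785918e-01,4.80229628e-02,-1.09765617e-02,-8.73242937e-02],[-9.33146603e-05,-2.24666581e-01,-9.74435692e-01,1.46894483e+00],[0,0,0,1]])}
def proj(c,X):
    X=np.atleast_2d(X); q=(X-P[c][:3,3])@P[c][:3,:3]; uv=q@K[c].T; return uv[:,:2]/uv[:,2:]
def place(p,X):
    c,s=np.cos(p[2]),np.sin(p[2]); X=np.array(X,float)
    return np.c_[p[0]+c*X[:,0]-s*X[:,1],p[1]+s*X[:,0]+c*X[:,1],X[:,2]]
E
cat > fit.py <<'E'
from h import *
mm=1e-3
def T(k,ox,oy): return lambda a:np.array(a,float)/k+np.array([ox,oy])-(0.5-0.5/k)*0+ (-0.5+0.5/k)
ct=T(8,180,160); st=T(6,315,170); cs=T(6,215,250); ss=T(8,290,150)
# cover
obs=[("top",(65,110-45,80,13),ct((65,265)))]
C=[("top",(65,80,13),ct((66,264))),("top",(65,-80,13),ct((427,62))),("top",(-55,80,18),ct((205,515))),("top",(-55,-80,18),ct((572,318))),
("side",(65,-80,13),cs((63,131))),("side",(65,80,13),cs((95,487))),("side",(55,80,18),cs((126,467))),("side",(55,-80,18),cs((88,117))),("side",(-55,-80,18),cs((372,65))),("side",(-55,80,18),cs((447,405)))]
def fit(obs,p0,n):
    def f(p):
        r=[]
        for c,X,uv in obs:
            X=np.array(X,float)
            if n==5 and len(X)==3 and X[2]>20: X=X+[p[3]*1e3,p[4]*1e3,0]
            r.append((proj(c,place(p,[X*mm]))[0]-uv))
        return np.array(r).ravel()
    s=least_squares(f,p0); 
    for o,e in zip(obs,s.fun.reshape(-1,2)): print(o[0],o[1],e.round(2))
    return s.x
pc=fit(C,[.45,.13,.4],3); print("cover",pc)
S=[("top",(68,88,16),st((45,170))),("top",(68,-88,16),st((355,48))),("top",(-137,-88,16),st((515,398))),("top",(-137,88,16),st((198,532))),
("side",(68,-88,16),ss((83,135))),("side",(68,88,16),ss((117,427))),("side",(-137,-88,16),ss((607,102))),("side",(-137,88,16),ss((703,383))),
("side",(45,-80,40),ss((130,95))),("side",(0,-80,40),ss((247,88))),("side",(0,80,40),ss((290,347))),("side",(45,80,40),ss((163,352))),
("top",(0,80,40),st((102,265))),("top",(0,-80,40),st((390,150))),("top",(45,-80,40),st((355,68))),("top",(45,80,40),st((70,185)))]
ps=fit(S,[.4,-.1,.3,0,0],5); print("stand",ps)
E
python3 fit.py
```

```text
top (65, 80, 13) [-1.14 -0.42]
top (65, -80, 13) [-0.62  0.01]
top (-55, 80, 18) [-1.25  0.76]
top (-55, -80, 18) [-0.82 -0.29]
side (65, -80, 13) [-0.03 -0.7 ]
side (65, 80, 13) [-0.01 -0.28]
side (55, 80, 18) [-0.45  0.48]
side (55, -80, 18) [-0.09 -0.68]
side (-55, -80, 18) [ 0.42 -1.16]
side (-55, 80, 18) [ 0.72 -1.15]
cover [0.60360555 0.20963453 0.47790359]
top (68, 88, 16) [-0.93 -0.36]
top (68, -88, 16) [-0.33 -0.71]
top (-137, -88, 16) [0.06 1.15]
top (-137, 88, 16) [-0.62  0.72]
side (68, -88, 16) [-0.28 -0.52]
side (68, 88, 16) [-0.3  -0.85]
side (-137, -88, 16) [ 0.08 -0.9 ]
side (-137, 88, 16) [ 0.18 -0.93]
side (45, -80, 40) [-0.26 -0.69]
side (0, -80, 40) [-0.05 -0.81]
side (0, 80, 40) [ 0.76 -0.84]
side (45, 80, 40) [ 0.15 -0.25]
top (0, 80, 40) [-0.64 -0.03]
top (0, -80, 40) [-0.01 -0.29]
top (45, -80, 40) [-0.09  0.19]
top (45, 80, 40) [-0.97 -0.13]
stand [ 0.55094688 -0.21073541  0.3378857   0.00481809  0.00188853]
```

```bash
cat >> fit.py <<'E'
print("-----")
import io,contextlib
for c in("top","side"):
    with contextlib.redirect_stdout(io.StringIO()):
        a=fit([o for o in C if o[0]==c],pc,3); b=fit([o for o in S if o[0]==c],ps,5)
    print(c,a.round(4),b.round(4))
E
python3 fit.py | sed -n '/-----/,$p'
cat > plan.py <<'E'
from h import *
from bench import *
def cur():
    o=observe(); return o["eef_pos"],R.from_euler("xyz",o["orientation"]),o
# desired tool orientation: tool y horizontal along yaw direction, tool z down, then tilted by t about board +y (tongue/x low)
def Rt(yaw,t=0.0):
    return R.from_euler("z",yaw)*R.from_euler("y",t)*R.from_matrix(np.array([[0,1,0],[1,0,0],[0,0,-1.]]).T)
def delta(pos,Rw,frm=None):
    p,r,_=cur() if frm is None else (*frm,0)
    d=r.inv().apply(np.array(pos)-p)*100; w=(r.inv()*Rw).as_rotvec()
    print("shift cm",d.round(2),"twist",w.round(4),"rows",(np.linalg.norm(d)/4.17).round(1),(np.degrees(np.linalg.norm(w))/7.16).round(1))
E
python3 - <<'E'
from plan import *
import numpy as np
p=np.array([0.6036,0.2096]); y=.478
g=p-0.015*np.array([np.cos(y),np.sin(y)]); print(g)
delta([*g,.14],Rt(y)); delta([*g,.022],Rt(y),([*g,.14],Rt(y)))
E
```

```text
-----
top [0.6035 0.2067 0.4805] [ 0.5515 -0.212   0.3421  0.004   0.0021]
side [0.6033 0.2109 0.4757] [ 0.55   -0.2073  0.3328  0.0053  0.0014]
[0.59028125 0.20269994]
shift cm [-50.81 -23.72   9.06] twist [-1.70e-03  6.00e-04  8.04e-01] rows 13.6 6.4
shift cm [ 0.   0.  11.8] twist [0. 0. 0.] rows 2.8 0.0
```

Call:
carry_out(translation=[[-3.4, -1.6, 0.3], [-6.8, -3.2, 0.6], [-10.2, -4.8, 1], [-13.6, -6.4, 1.5], [-17, -8, 2]], twist=[[0, 0, 0.08], [0, 0, 0.16], [0, 0, 0.24], [0, 0, 0.32], [0, 0, 0.4]], grip=100, force=60)

```text
time_s: 0.52
eef_pos: [0.3119, 0.4487, 0.2106]
orientation: [-3.141, 0.0, 2.449]
wrist_force: [1.3, 1.0, 0.4]
grip_width: 0.999
```

```bash
cat > d1.py <<'E'
from plan import *
delta([.5903,.2027,.14],Rt(.478)); p,r,o=cur(); print(o["time_s"],p,r.as_euler("xyz"),o["wrist_force"],o["q"].round(3))
E
python3 d1.py
```

```text
shift cm [-37.13  -1.17   7.07] twist [-4.000e-04  1.000e-04  4.006e-01] rows 9.1 3.2
0.5167 [0.31191212 0.44870857 0.21064764] [-3.14112968e+00  4.70528441e-05  2.44934722e+00] [1.3053733  1.03848125 0.36608551] [ 0.901 -0.056  1.416 -0.     1.782  0.023]
```

Call:
carry_out(translation=[[-3.8, -0.1, 0.7], [-7.6, -0.2, 1.4], [-11.4, -0.3, 2.1], [-15.2, -0.4, 2.8], [-19, -0.6, 3.5]], twist=[[0, 0, 0.08], [0, 0, 0.16], [0, 0, 0.24], [0, 0, 0.32], [0, 0, 0.4]])

```text
time_s: 0.93
eef_pos: [0.4549, 0.3231, 0.1754]
orientation: [-3.141, -0.0, 2.049]
wrist_force: [-0.0, 0.8, 1.0]
grip_width: 1.002
```

```bash
python3 d1.py
```

```text
shift cm [-16.92   6.48   3.54] twist [-0.0006 -0.      0.0001] rows 4.4 0.0
0.9333 [0.45491103 0.3231227  0.17544463] [-3.14096429e+00 -3.86236136e-05  2.04889399e+00] [-0.04201177  0.83443632  1.04839851] [ 0.557 -0.026  1.448  0.     1.719  0.078]
```

Call:
carry_out(translation=[[-3.6, 1.4, 0.7], [-7.2, 2.7, 1.4], [-10.8, 4.1, 2.1], [-14.2, 5.4, 2.9], [-16.9, 6.5, 3.5]], twist=[[0, 0, 0], [0, 0, 0], [0, 0, 0], [0, 0, 0], [0, 0, 0]])

```text
time_s: 1.35
eef_pos: [0.5912, 0.2025, 0.1398]
orientation: [-3.14, 0.0, 2.051]
wrist_force: [-0.2, 0.4, 0.3]
grip_width: 1.002
```

```bash
python3 d1.py
python3 - <<'E'
from bench import *
import cv2
t=camera("top")["image"][:,:,::-1]; s=camera("side")["image"][:,:,::-1]
cv2.imwrite("pics/a_top.png",cv2.resize(t[140:240,160:280],None,fx=5,fy=5)); cv2.imwrite("pics/a_side.png",cv2.resize(s[180:350,190:340],None,fx=3.5,fy=3.5))
E
```

```text
shift cm [ 0.06 -0.07 -0.02] twist [-0.0016  0.0003  0.0025] rows 0.0 0.0
1.35 [0.59117245 0.20252476 0.13977058] [-3.14003180e+00  2.82054265e-04  2.05129449e+00] [-0.22018722  0.41037944  0.29352917] [ 2.760e-01  1.600e-01  1.318e+00 -1.000e-03  1.665e+00 -2.050e-01]
```

View pics/a_side.png

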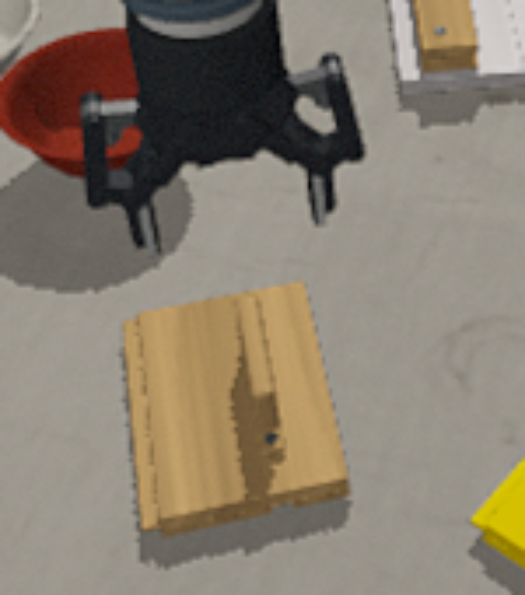

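View pics/a_top.png

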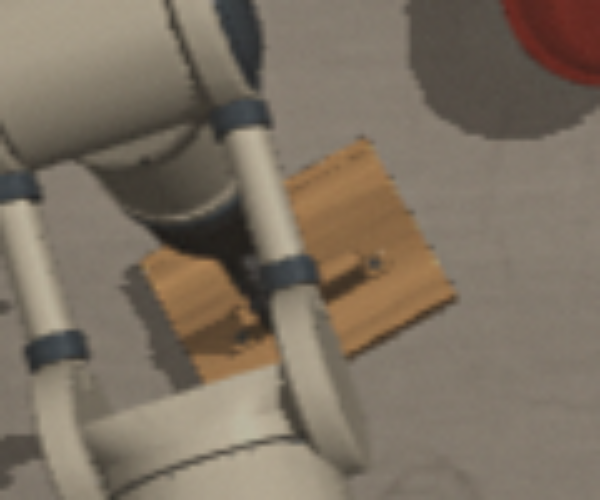

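The fingers straddle the grip region, with the tips at about (233,251) and (281,243) in the side picture. I'll check this against the projection.

Run:
```python
from plan import *
p,r,o=cur(); 
for s in(-1,1):
    for w in (.0425,.05):
        print(proj("side",p+r.apply([0,s*w,-.013])))
```

```text
[[279.14651242 241.31226288]]
[[282.89225412 240.618688  ]]
[[235.77541261 249.34301034]]
[[231.86552824 250.06697847]]
```

Call:
carry_out(translation=[[0, -0.2, 3], [0.1, -0.2, 6], [0.1, -0.2, 9], [0.1, -0.2, 11], [0.1, -0.2, 11.8]], twist=[[0, 0, 0], [-0.002, 0, 0], [-0.002, 0, 0], [-0.002, 0, 0], [-0.002, 0, 0]])

```text
time_s: 1.87
eef_pos: [0.5846, 0.205, 0.0185]
orientation: [-3.137, -0.002, 2.053]
wrist_force: [-0.9, -0.4, -0.8]
grip_width: 1.002
```

```bash
python3 d1.py
python3 - <<'E'
from bench import *
import cv2
s=camera("side")["image"][:,:,::-1]
cv2.imwrite("pics/b_side.png",cv2.resize(s[180:350,190:340],None,fx=3.5,fy=3.5))
E
```

```text
shift cm [ -0.45   0.34 -12.15] twist [-0.0051 -0.0018  0.0046] rows 2.9 0.1
1.8667 [0.58459274 0.20501723 0.01852091] [-3.13654093e+00 -1.78597674e-03  2.05343771e+00] [-0.87619688 -0.44730367 -0.77447436] [ 2.820e-01  2.090e-01  1.481e+00  1.000e-03  1.457e+00 -2.010e-01]
```

View pics/b_side.png

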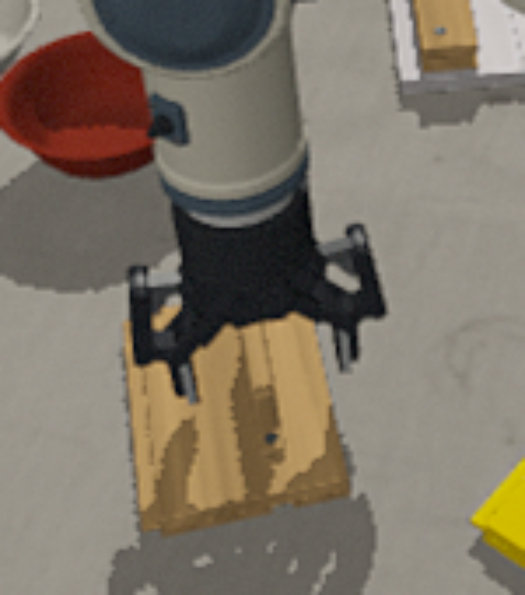

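Call:
carry_out(translation=[[0, 0, 0], [0, 0, 0], [0, 0, 0], [0, 0, 0], [0, 0, 0]], twist=[[0, 0, 0], [0, 0, 0], [0, 0, 0], [0, 0, 0], [0, 0, 0]])

```text
time_s: 2.33
eef_pos: [0.5884, 0.2053, 0.0249]
orientation: [3.137, 0.0, 2.053]
wrist_force: [0.6, 0.8, 0.5]
grip_width: 1.003
```

```bash
python3 d1.py
python3 - <<'E'
from bench import *
import cv2
from plan import *
p,r,o=cur(); 
for s in(-1,1):
        print((proj("side",p+r.apply([0,s*.0425,-.013]))-[190,180])*3.5)
pc=[.6035,.2075,.479]
for y in(-40,40): print((proj("side",place(pc,[[-.015,y/1e3,.058]]))-[190,180])*3.5)
s=camera("side")["image"][:,:,::-1]
cv2.imwrite("pics/b_side2.png",cv2.resize(s[230:340,210:310],None,fx=5.5,fy=5.5,interpolation=cv2.INTER_CUBIC))
E
```

```text
shift cm [ -0.32   0.1  -11.51] twist [0.0045 0.0005 0.004 ] rows 2.8 0.0
2.3333 [0.58841806 0.20527334 0.02491579] [3.13713159e+00 4.90347852e-04 2.05278320e+00] [0.62329392 0.76310836 0.499051  ] [ 0.281  0.205  1.473  0.     1.459 -0.201]
[[328.90044429 351.84107683]]
[[189.41232837 380.00350357]]
[[247.3641989  289.38656186]]
[[265.77326356 389.54122939]]
```

View pics/b_side2.png

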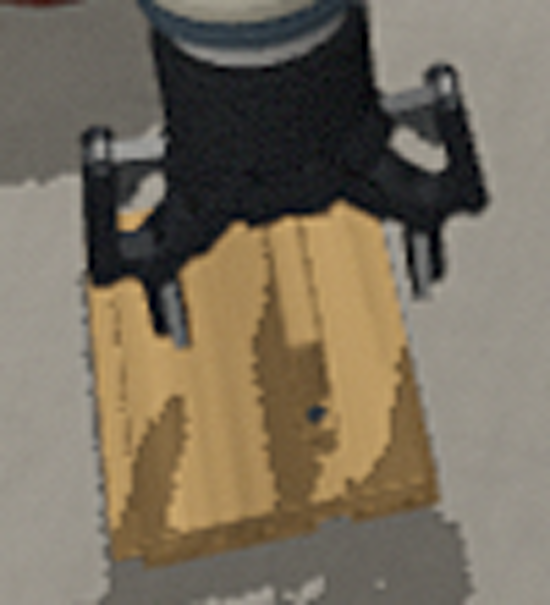

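Call:
carry_out(translation=[[-0.3, 0, 0.3], [-0.3, 0, 0.3], [-0.3, 0, 0.3], [-0.3, 0, 0.3], [-0.3, 0, 0.3]], twist=[[0, 0, 0], [0, 0, 0], [0, 0, 0], [0, 0, 0], [0, 0, 0]], grip=0, force=60)

```text
time_s: 2.8
eef_pos: [0.589, 0.2023, 0.0202]
orientation: [3.14, -0.0, 2.053]
wrist_force: [0.0, 0.3, -0.7]
grip_width: 0.301
```

Call:
carry_out(translation=[[0, 0, 0], [0, 0, 0], [0, 0, 0], [0, 0, 0], [0, 0, 0]], twist=[[0, 0, 0], [0, 0, 0], [0, 0, 0], [0, 0, 0], [0, 0, 0]])

```text
time_s: 3.22
eef_pos: [0.5892, 0.2025, 0.0205]
orientation: [3.139, 0.0, 2.053]
wrist_force: [1.0, 1.1, 0.8]
grip_width: 0.157
```

```bash
python3 d1.py
python3 - <<'E'
from bench import *
import cv2
s=camera("side")["image"][:,:,::-1]
cv2.imwrite("pics/c_side2.png",cv2.resize(s[230:340,210:310],None,fx=5.5,fy=5.5,interpolation=cv2.INTER_CUBIC))
E
```

```text
shift cm [ -0.03   0.14 -11.95] twist [0.0026 0.0001 0.004 ] rows 2.9 0.0
3.2167 [0.58924171 0.20245373 0.0205205 ] [3.13897459e+00 8.99738218e-05 2.05282802e+00] [0.97590415 1.09329907 0.80387034] [ 0.276  0.21   1.476  0.     1.453 -0.206]
```

View pics/c_side2.png

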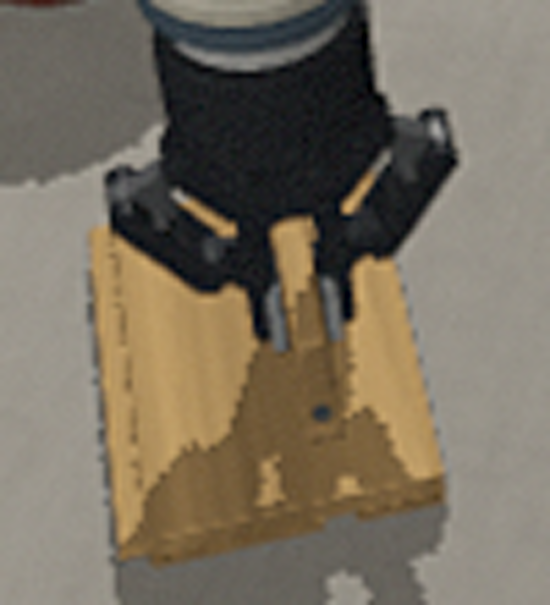

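The fingers have closed on the grip (opening 13 mm) and the board stayed flat. Now I'll lift.

Call:
carry_out(translation=[[0, 0, -1], [0, 0, -3], [0, 0, -6], [0, 0, -9.5], [0, 0, -13]], twist=[[0, 0, 0], [0, 0, 0], [0, 0, 0], [0, 0, 0], [0, 0, 0]])

```text
time_s: 3.68
eef_pos: [0.5875, 0.2018, 0.1502]
orientation: [-3.139, -0.001, 2.053]
wrist_force: [0.9, -0.0, -3.7]
grip_width: 0.159
```

```bash
cat > st.py <<'E'
from plan import *
import sys
ST=[0.5509,-0.2107,0.338]; RX=4.8; RY=1.9
def target(gap,z,t,yaw=ST[2],dy=0.0,e=0.0,h=20.5):
    # gap: mm of S short of rail face; z above rim mm; t tilt rad
    S=place(ST,[[ (RX-gap)/1e3,(RY+dy)/1e3,(16+z)/1e3]])[0]
    Rb=R.from_euler("z",yaw)*R.from_euler("y",t)
    return S+Rb.apply(np.array([-70,e,h])/1e3), Rt(yaw,t)
if __name__=="__main__":
    a=[float(x) for x in sys.argv[1:4]]
    p,r,o=cur(); print(o["time_s"],p.round(4),o["wrist_force"].round(1),o["torque"].round(2),o["grip_width"].round(3))
    pos,Rw=target(*a); print(pos.round(4)); delta(pos,Rw)
E
python3 st.py 45 110 0.262
```

```text
Traceback (most recent call last):
  File "st.py", line 11, in <module>
    p,r,o=cur(); print(o["time_s"],p.round(4),o["wrist_force"].round(1),o["torque"].round(2),o["grip_width"].round(3))
                                                                                             ^^^^^^^^^^^^^^^^^^^^^
AttributeError: 'float' object has no attribute 'round'
```

```bash
sed -i 's/o\["grip_width"\].round(3)/round(o["grip_width"],3)/' st.py
python3 st.py 45 110 0.262
```

```text
3.6833 [0.5875 0.2018 0.1502] [ 0.9 -0.  -3.7] [ 0.03 -0.05 -0.01] 0.159
[ 0.4536 -0.2429  0.1639]
shift cm [-33.2  -32.48  -1.33] twist [0.2593 0.0182 0.1433] rows 11.1 2.4
```

Call:
carry_out(translation=[[-1, -1, -0.4], [-3, -3, -0.8], [-5.5, -5.4, -1.3], [-8.2, -8, -1.3], [-11, -10.7, -1.3]], twist=[[0.02, 0, 0.01], [0.06, 0, 0.03], [0.12, 0.01, 0.06], [0.18, 0.01, 0.1], [0.24, 0.02, 0.13]])

```text
time_s: 4.1
eef_pos: [0.544, 0.0544, 0.1638]
orientation: [-2.9, -0.005, 1.921]
wrist_force: [0.4, -0.5, -4.3]
grip_width: 0.161
```

```bash
python3 st.py 45 110 0.262
```

```text
4.1 [0.544  0.0544 0.1638] [ 0.4 -0.5 -4.3] [ 0.06 -0.24  0.02] 0.161
[ 0.4536 -0.2429  0.1639]
shift cm [-24.82 -18.19   4.34] twist [ 0.0207 -0.0014  0.0131] rows 7.5 0.2
```

Call:
carry_out(translation=[[-3, -2.2, 0.5], [-6, -4.4, 1.1], [-9, -6.6, 1.6], [-12, -8.8, 2.1], [-15, -11, 2.6]], twist=[[0.01, 0, 0], [0.02, 0, 0], [0.02, 0, 0], [0.02, 0, 0], [0.02, 0, 0]])

```text
time_s: 4.52
eef_pos: [0.4891, -0.1259, 0.1628]
orientation: [-2.882, -0.005, 1.922]
wrist_force: [0.5, -0.6, -3.8]
grip_width: 0.156
```

Call:
carry_out(translation=[[-3, -2.2, 0.5], [-6, -4.3, 1], [-8, -5.7, 1.3], [-8.5, -6.2, 1.5], [-8.5, -6.2, 1.5]], twist=[[0, 0, 0], [0, 0, 0], [0, 0, 0], [0, 0, 0], [0, 0, 0]])

```text
time_s: 4.93
eef_pos: [0.4584, -0.2277, 0.1638]
orientation: [-2.882, -0.005, 1.918]
wrist_force: [-0.7, 0.7, -3.1]
grip_width: 0.158
```

```bash
python3 st.py 45 110 0.262
```

```text
4.9333 [ 0.4584 -0.2277  0.1638] [-0.7  0.7 -3.1] [ 0.07 -0.29 -0.  ] 0.158
[ 0.4536 -0.2429  0.1639]
shift cm [-1.26 -0.95  0.23] twist [ 0.0023 -0.0028  0.0105] rows 0.4 0.1
```

```bash
python3 st.py 25 20 0.262
```

```text
4.9333 [ 0.4584 -0.2277  0.1638] [-0.7  0.7 -3.1] [ 0.07 -0.29 -0.  ] 0.158
[ 0.4724 -0.2363  0.0739]
shift cm [-1.33  3.3   8.41] twist [ 0.0023 -0.0028  0.0105] rows 2.2 0.1
```

Call:
carry_out(translation=[[-0.4, 0.4, 1.5], [-0.8, 1.5, 4], [-1.2, 2.6, 6.5], [-1.3, 3.2, 8], [-1.3, 3.3, 8.4]], twist=[[0, 0, 0.005], [0, 0, 0.01], [0, 0, 0.01], [0, 0, 0.01], [0, 0, 0.01]])

```text
time_s: 5.35
eef_pos: [0.4726, -0.2321, 0.07]
orientation: [-2.878, -0.008, 1.914]
wrist_force: [-1.1, 0.6, -3.4]
grip_width: 0.154
```

Call:
carry_out(translation=[[0, 0, 0], [0, 0, 0], [0, 0, 0], [0, 0, 0], [0, 0, 0]], twist=[[0, 0, 0], [0, 0, 0], [0, 0, 0], [0, 0, 0], [0, 0, 0]])

```text
time_s: 5.77
eef_pos: [0.4744, -0.2347, 0.0759]
orientation: [-2.885, -0.0, 1.912]
wrist_force: [0.1, 0.4, -3.8]
grip_width: 0.156
```

```bash
python3 st.py 25 20 0.262;  python3 - <<'E'
from bench import *
import cv2
t=camera("top")["image"][:,:,::-1]; s=camera("side")["image"][:,:,::-1]
cv2.imwrite("pics/d_top0.png",t); cv2.imwrite("pics/d_side0.png",s)
cv2.imwrite("pics/d_top.png",cv2.resize(t[165:275,300:420],None,fx=5,fy=5,interpolation=cv2.INTER_CUBIC)); cv2.imwrite("pics/d_side.png",cv2.resize(s[110:230,280:400],None,fx=5,fy=5,interpolation=cv2.INTER_CUBIC))
E
```

```text
5.7667 [ 0.4744 -0.2347  0.0759] [ 0.1  0.4 -3.8] [ 0.12 -0.2  -0.02] 0.156
[ 0.4724 -0.2363  0.0739]
shift cm [-0.08 -0.18  0.25] twist [0.0052 0.0006 0.0033] rows 0.1 0.0
```

View pics/d_top.png

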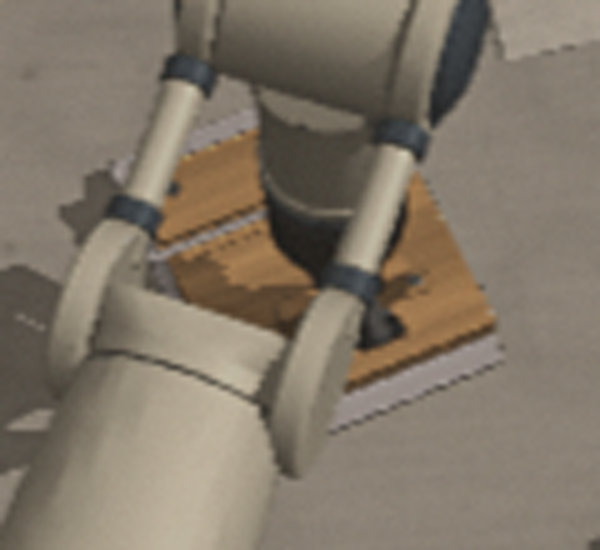

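View pics/d_side.png

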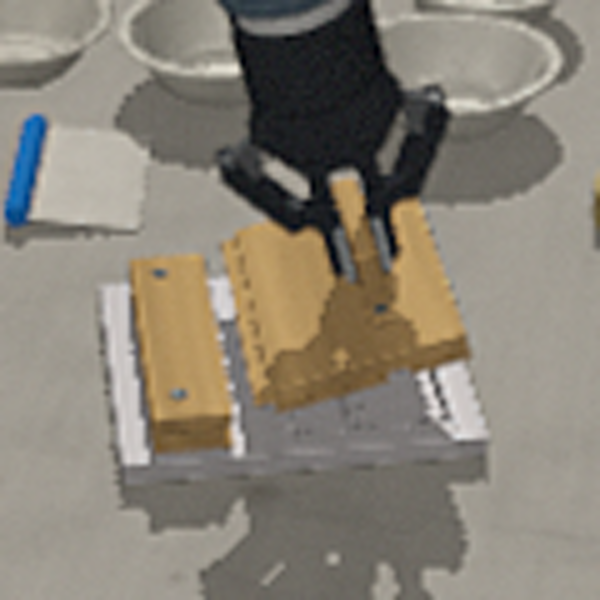

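Run:
```python
import cv2
s=cv2.imread("pics/d_side0.png")
cv2.imwrite("pics/d_side2.png",cv2.resize(s[140:208,300:380],None,fx=9,fy=8.8235,interpolation=cv2.INTER_CUBIC))
```

```text
(no output)
```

View pics/d_side2.png

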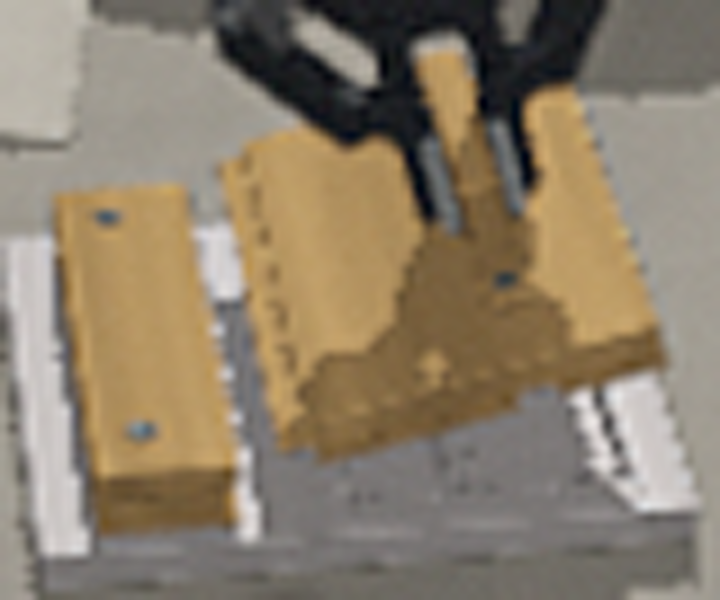

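```bash
cat > rel.py <<'E'
from st import *
def rel(pts,off,k,save=True,h=20.5):
    p,r,o=cur()
    # board rotation from tool
    Rb0=r*R.from_matrix(np.array([[0,1,0],[1,0,0],[0,0,-1.]]).T).inv()
    B0=p-Rb0.apply(np.array([-15,0,h])/1e3)
    def f(q):
        Rb=R.from_euler("z",q[2])*Rb0
        res=[]
        for X,uv in pts:
            w=B0+[q[0],q[1],0]+Rb.apply(np.array(X)/1e3)
            res.append(proj("side",w)[0]-(np.array(uv,float)/k+off-0.5+0.5/np.array(k)))
        return np.array(res).ravel()
    s=least_squares(f,[0,0,0],loss="soft_l1")
    for (X,_),e in zip(pts,f(s.x).reshape(-1,2)): print(X,e.round(2))
    Rb=R.from_euler("z",s.x[2])*Rb0; S=B0+[s.x[0],s.x[1],0]+Rb.apply([.055,0,0])
    print("board corr mm/rad",(s.x[:2]*1e3).round(1),s.x[2].round(4))
    for nm,q in(("side",[0.5500,-0.2073,0.3328,5.3,1.4]),):
        d=R.from_euler("z",-q[2]).apply(S-[q[0],q[1],.016])*1e3
        yaw=np.arctan2(*(Rb.apply([0,-1,0])[[0,1]]*[1,-1])[[0,1]]) 
        yb=Rb.apply([0,1,0]); yaw=np.arctan2(-yb[0],yb[1])
        print("S rel rail-foot: x",(d[0]-q[3]).round(1),"y",(d[1]-q[4]).round(1),"z",d[2].round(1),"yaw rel",(yaw-q[2]).round(4), "tilt",np.degrees(np.arcsin(-Rb.apply([1,0,0])[2])).round(2))
        S0=B0+Rb0.apply([.055,0,0]); print("robot-S in ST", (R.from_euler("z",-ST[2]).apply(S0-[ST[0],ST[1],.016])*1e3-[RX,RY,0]).round(1))
E
python3 - <<'E'
from rel import *
rel([((65,-80,13),(222,160)),((55,-80,18),(248,152)),((65,80,13),(281,440)),((55,80,18),(312,430)),((-55,80,18),(660,325)),((-55,-80,18),(580,85)),((55,80,0),(317,462)),((-55,80,0),(663,368))],np.array([300,140]),np.array([9,8.8235]))
E
```

```text
(65, -80, 13) [0.34 0.  ]
(55, -80, 18) [ 0.23 -1.32]
(65, 80, 13) [-0.45  0.56]
(55, 80, 18) [-0.79 -0.67]
(-55, 80, 18) [0.21 0.36]
(-55, -80, 18) [-1.11 -3.76]
(55, 80, 0) [0.27 0.68]
(-55, 80, 0) [1.1  0.63]
board corr mm/rad [-2.   1.3] -0.0187
S rel rail-foot: x -25.0 y -1.1 z 21.7 yaw rel -0.0104 tilt 14.76
robot-S in ST [-22.7   1.1  21.7]
```

Run:
```python
from rel import *
rel([((65,-80,13),(222,160)),((65,80,13),(281,440)),((55,80,18),(312,432)),((-55,80,18),(660,325)),((55,80,0),(317,462)),((-55,80,0),(663,368))],np.array([300,140]),np.array([9,8.8235]))
```

```text
(65, -80, 13) [-0.16 -0.14]
(65, 80, 13) [-0.41  0.34]
(55, 80, 18) [-0.76 -1.14]
(-55, 80, 18) [ 0.13 -0.11]
(55, 80, 0) [0.3  0.43]
(-55, 80, 0) [1.02 0.14]
board corr mm/rad [-0.9 -0.1] -0.0085
S rel rail-foot: x -24.4 y -2.2 z 21.7 yaw rel -0.0002 tilt 14.76
robot-S in ST [-22.7   1.1  21.7]
```

Relative yaw looks right and the gap to the rail is about 24 mm. I'll lower slowly to feel for the rim.

Call:
carry_out(translation=[[0, 0.12, 0.43], [0, 0.23, 0.87], [0, 0.35, 1.3], [0, 0.45, 1.69], [0, 0.45, 1.69]], twist=[[0.004, 0, 0], [0.005, 0, 0], [0.005, 0, 0.003], [0.005, 0, 0.003], [0.005, 0, 0.003]])

```text
time_s: 6.28
eef_pos: [0.4731, -0.2342, 0.0552]
orientation: [-2.876, -0.003, 1.909]
wrist_force: [-0.2, -0.2, -3.3]
grip_width: 0.156
```

Call:
carry_out(translation=[[0, 0, 0], [0, 0, 0], [0, 0, 0], [0, 0, 0], [0, 0, 0]], twist=[[0, 0, 0], [0, 0, 0], [0, 0, 0], [0, 0, 0], [0, 0, 0]])

```text
time_s: 6.7
eef_pos: [0.4739, -0.2346, 0.0572]
orientation: [-2.878, -0.001, 1.909]
wrist_force: [0.5, 0.6, -4.6]
grip_width: 0.159
```

```bash
python3 st.py 22 1 0.262
```

```text
6.7 [ 0.4739 -0.2346  0.0572] [ 0.5  0.6 -4.6] [ 0.12 -0.21  0.03] 0.159
[ 0.4753 -0.2353  0.0549]
shift cm [-0.11  0.16  0.19] twist [-0.0014 -0.0008  0.0005] rows 0.1 0.0
```

Call:
carry_out(translation=[[0, 0.01, 0.05], [0, 0.03, 0.1], [0, 0.04, 0.15], [0, 0.05, 0.2], [0, 0.05, 0.2]], twist=[[0, 0, 0], [0, 0, 0], [0, 0, 0], [0, 0, 0], [0, 0, 0]])

```text
time_s: 7.12
eef_pos: [0.4737, -0.2345, 0.0547]
orientation: [-2.878, -0.001, 1.909]
wrist_force: [0.5, 0.3, -3.6]
grip_width: 0.156
```

Call:
carry_out(translation=[[0, 0.01, 0.03], [0, 0.02, 0.06], [0, 0.02, 0.1], [0, 0.02, 0.1], [0, 0.02, 0.1]], twist=[[0, 0, 0], [0, 0, 0], [0, 0, 0], [0, 0, 0], [0, 0, 0]])

```text
time_s: 7.53
eef_pos: [0.4738, -0.2345, 0.054]
orientation: [-2.878, -0.001, 1.909]
wrist_force: [-0.3, 1.3, -1.7]
grip_width: 0.16
```

Call:
carry_out(translation=[[0, 0.01, 0.03], [0, 0.01, 0.05], [0, 0.01, 0.05], [0, 0.01, 0.05], [0, 0.01, 0.05]], twist=[[0, 0, 0], [0, 0, 0], [0, 0, 0], [0, 0, 0], [0, 0, 0]])

```text
time_s: 7.95
eef_pos: [0.4737, -0.2346, 0.0538]
orientation: [-2.878, -0.001, 1.909]
wrist_force: [-2.3, 1.2, 2.8]
grip_width: 0.158
```

Rim contact felt at TCP z 0.0538. I'll raise about 1 mm and move toward the rail.

Call:
carry_out(translation=[[0, -0.02, -0.08], [0, -0.03, -0.12], [0, 0.23, -0.19], [0, 0.49, -0.26], [0, 0.74, -0.33]], twist=[[0, 0, 0], [0, 0, 0], [0, 0, 0], [0, 0, 0], [0, 0, 0]])

```text
time_s: 8.37
eef_pos: [0.4814, -0.2318, 0.0542]
orientation: [-2.878, -0.001, 1.909]
wrist_force: [-0.7, -0.2, -4.8]
grip_width: 0.156
```

Call:
carry_out(translation=[[0, 0, 0], [0, 0.1, -0.03], [0, 0.19, -0.05], [0, 0.19, -0.05], [0, 0.19, -0.05]], twist=[[0, 0, 0], [0, 0, 0], [0, 0, 0], [0, 0, 0], [0, 0, 0]])

```text
time_s: 8.78
eef_pos: [0.4831, -0.2312, 0.0545]
orientation: [-2.878, -0.001, 1.909]
wrist_force: [-0.2, -0.9, -3.5]
grip_width: 0.155
```

```bash
python3 st.py 10 1 0.262;  python3 - <<'E'
from bench import *
import cv2
s=camera("side")["image"][:,:,::-1]
cv2.imwrite("pics/e_side0.png",s)
cv2.imwrite("pics/e_side.png",cv2.resize(s[140:208,300:380],None,fx=9,fy=8.8235,interpolation=cv2.INTER_CUBIC))
E
```

```text
8.7833 [ 0.4831 -0.2312  0.0545] [-0.2 -0.9 -3.5] [ 0.03 -0.26 -0.02] 0.155
[ 0.4866 -0.2313  0.0549]
shift cm [-0.12  0.3  -0.13] twist [-0.0018 -0.0012  0.0007] rows 0.1 0.0
```

View pics/e_side.png

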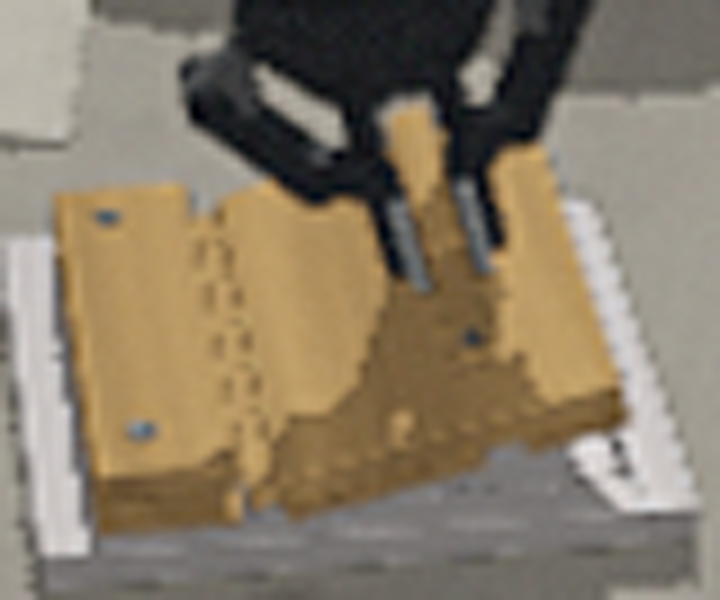

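The tongue is at the groove mouth: rail end at crop (237,522), board corner at (290,518). The board is roughly 1 mm toward -y, so I'll correct that and continue forward.

Call:
carry_out(translation=[[0.05, 0, -0.02], [0.1, 0.07, -0.05], [0.1, 0.17, -0.08], [0.1, 0.28, -0.1], [0.1, 0.28, -0.1]], twist=[[0, 0, 0], [0, 0, 0], [0, 0, 0], [0, 0, 0], [0, 0, 0]])

```text
time_s: 9.25
eef_pos: [0.4858, -0.2292, 0.0548]
orientation: [-2.878, -0.001, 1.909]
wrist_force: [0.2, -0.1, -3.3]
grip_width: 0.151
```

Call:
carry_out(translation=[[0, 0.05, -0.01], [0, 0.1, -0.03], [0, 0.15, -0.04], [0, 0.19, -0.05], [0, 0.19, -0.05]], twist=[[0, 0, 0], [0, 0, 0], [0, 0, 0], [0, 0, 0], [0, 0, 0]])

```text
time_s: 9.67
eef_pos: [0.4875, -0.2287, 0.0548]
orientation: [-2.878, -0.001, 1.909]
wrist_force: [0.7, 0.1, -3.8]
grip_width: 0.154
```

Call:
carry_out(translation=[[0, 0.05, -0.01], [0, 0.1, -0.02], [0, 0.15, -0.03], [0, 0.2, -0.04], [0, 0.2, -0.04]], twist=[[0, 0, 0], [0, 0, 0], [0, 0, 0], [0, 0, 0], [0, 0, 0]])

```text
time_s: 10.08
eef_pos: [0.4894, -0.2279, 0.0546]
orientation: [-2.878, -0.001, 1.909]
wrist_force: [-0.1, 0.1, -2.7]
grip_width: 0.157
```

Call:
carry_out(translation=[[0, 0.03, -0.01], [0, 0.06, -0.02], [0, 0.1, -0.03], [0, 0.1, -0.03], [0, 0.1, -0.03]], twist=[[0, 0, 0], [0, 0, 0], [0, 0, 0], [0, 0, 0], [0, 0, 0]])

```text
time_s: 10.5
eef_pos: [0.4903, -0.2276, 0.0547]
orientation: [-2.878, -0.001, 1.909]
wrist_force: [0.4, -0.3, -3.4]
grip_width: 0.154
```

Call:
carry_out(translation=[[0, 0.03, -0.01], [0, 0.06, -0.02], [0, 0.1, -0.03], [0, 0.1, -0.03], [0, 0.1, -0.03]], twist=[[0, 0, 0], [0, 0, 0], [0, 0, 0], [0, 0, 0], [0, 0, 0]])

```text
time_s: 10.92
eef_pos: [0.4913, -0.2273, 0.0547]
orientation: [-2.878, -0.001, 1.909]
wrist_force: [0.4, -0.2, -4.2]
grip_width: 0.151
```

Call:
carry_out(translation=[[0, 0.03, -0.01], [0, 0.06, -0.02], [0, 0.08, -0.02], [0, 0.08, -0.02], [0, 0.08, -0.02]], twist=[[0, 0, 0], [0, 0, 0], [0, 0, 0], [0, 0, 0], [0, 0, 0]])

```text
time_s: 11.33
eef_pos: [0.4917, -0.2273, 0.0547]
orientation: [-2.877, -0.001, 1.909]
wrist_force: [-2.7, -1.7, -2.6]
grip_width: 0.152
```

Call:
carry_out(translation=[[0, 0.03, -0.01], [0, 0.05, -0.01], [0, 0.05, -0.01], [0, 0.05, -0.01], [0, 0.05, -0.01]], twist=[[0, 0, 0], [0, 0, 0], [0, 0, 0], [0, 0, 0], [0, 0, 0]])

```text
time_s: 11.75
eef_pos: [0.4918, -0.2273, 0.0548]
orientation: [-2.876, -0.001, 1.909]
wrist_force: [-4.6, -1.5, -1.1]
grip_width: 0.155
```

```bash
python3 st.py 4.7 0.8 0.262;  python3 - <<'E'
from bench import *
import cv2
s=camera("side")["image"][:,:,::-1];t=camera("top")["image"][:,:,::-1]
cv2.imwrite("pics/f_side0.png",s)
cv2.imwrite("pics/f_side.png",cv2.resize(s[140:208,300:380],None,fx=9,fy=8.8235,interpolation=cv2.INTER_CUBIC))
cv2.imwrite("pics/f_top.png",cv2.resize(t[165:275,300:420],None,fx=5,fy=5,interpolation=cv2.INTER_CUBIC))
E
```

```text
11.75 [ 0.4918 -0.2273  0.0548] [-4.6 -1.5 -1.1] [-0.28  0.71  0.19] 0.155
[ 0.4916 -0.2295  0.0547]
shift cm [-0.21 -0.09  0.03] twist [-0.0035 -0.0012  0.0002] rows 0.1 0.0
```

View pics/f_side.png

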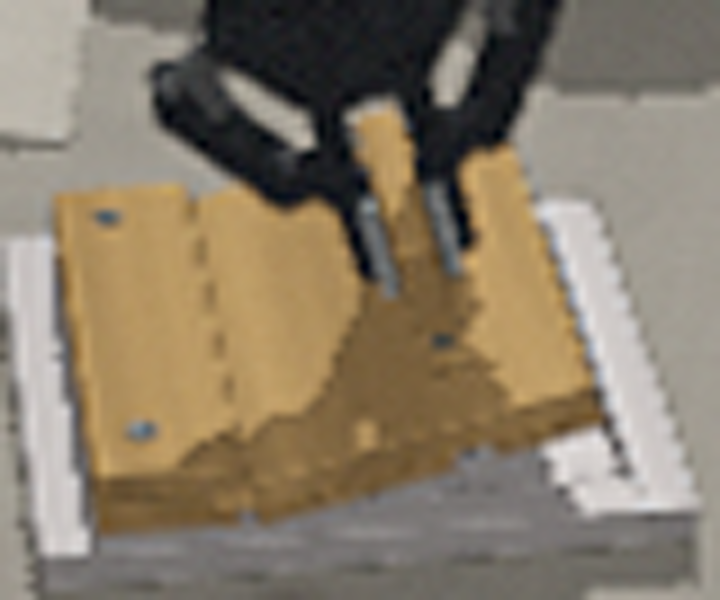

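View pics/f_top.png

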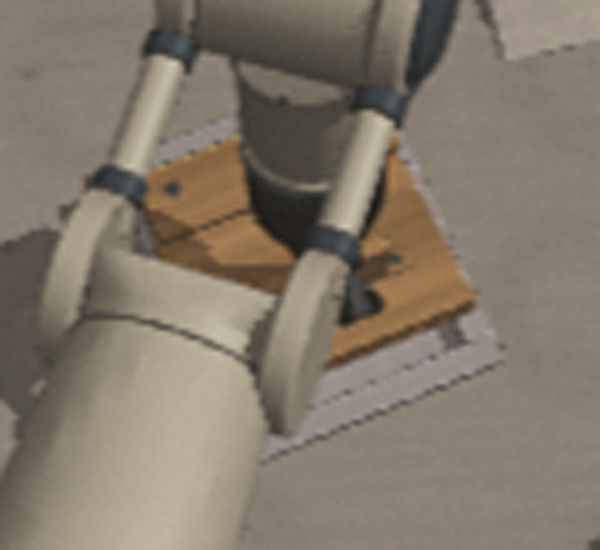

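The board stopped against the rail: the shoulder edge meets it with no visible gap and the push back is about 5 N. The ends line up (rail end at (238,522), board corner at (258,520)). Now I'll swing down about the shoulder's top edge in stages.

Call:
carry_out(translation=[[0, 0, 0.21], [0, 0, 0.42], [0, 0.01, 0.63], [0, 0.02, 0.84], [0, 0.02, 0.84]], twist=[[-0.03, 0, 0], [-0.06, 0, 0], [-0.09, 0, 0], [-0.12, 0, 0], [-0.12, 0, 0]])

```text
time_s: 12.27
eef_pos: [0.4898, -0.2279, 0.0464]
orientation: [-2.998, -0.001, 1.908]
wrist_force: [-3.1, -0.7, -3.7]
grip_width: 0.159
```

```bash
python3 st.py 2 0.6 0.142
```

```text
12.2667 [ 0.4898 -0.2279  0.0464] [-3.1 -0.7 -3.7] [-0.28  0.53  0.13] 0.159
[ 0.4903 -0.23    0.0468]
shift cm [-0.21 -0.03 -0.04] twist [-0.0012 -0.0013 -0.0005] rows 0.1 0.0
```

Call:
carry_out(translation=[[0, 0, 0.14], [0, 0, 0.28], [0, 0, 0.42], [0, 0, 0.56], [0, 0, 0.56]], twist=[[-0.02, 0, 0], [-0.04, 0, 0], [-0.06, 0, 0], [-0.08, 0, 0], [-0.08, 0, 0]])

```text
time_s: 12.68
eef_pos: [0.4891, -0.2283, 0.041]
orientation: [-3.077, -0.001, 1.909]
wrist_force: [-5.5, -2.5, -2.1]
grip_width: 0.151
```

```bash
python3 st.py 1 0.5 0.062
```

```text
12.6833 [ 0.4891 -0.2283  0.041 ] [-5.5 -2.5 -2.1] [-0.37  0.74  0.31] 0.151
[ 0.4891 -0.2304  0.0413]
shift cm [-0.2  -0.07 -0.02] twist [-0.0021 -0.001  -0.0001] rows 0.1 0.0
```

Call:
carry_out(translation=[[0, 0, 0.07], [0, 0, 0.14], [0, 0, 0.21], [0, 0, 0.21], [0, 0, 0.21]], twist=[[-0.01, 0, 0], [-0.02, 0, 0], [-0.03, 0, 0], [-0.03, 0, 0], [-0.03, 0, 0]])

```text
time_s: 13.1
eef_pos: [0.489, -0.2283, 0.039]
orientation: [-3.106, -0.001, 1.909]
wrist_force: [-5.9, -2.7, -0.6]
grip_width: 0.153
```

Call:
carry_out(translation=[[0, 0, 0.05], [0, 0, 0.1], [0, 0, 0.14], [0, 0, 0.14], [0, 0, 0.14]], twist=[[-0.007, 0, 0], [-0.014, 0, 0], [-0.02, 0, 0], [-0.02, 0, 0], [-0.02, 0, 0]])

```text
time_s: 13.52
eef_pos: [0.4889, -0.2284, 0.0376]
orientation: [-3.126, -0.001, 1.909]
wrist_force: [-6.8, -2.0, -1.1]
grip_width: 0.157
```

Call:
carry_out(translation=[[0, 0, 0.05], [0, 0, 0.1], [0, 0, 0.12], [0, 0, 0.12], [0, 0, 0.12]], twist=[[-0.007, 0, 0], [-0.013, 0, 0], [-0.016, 0, 0], [-0.016, 0, 0], [-0.016, 0, 0]])

```text
time_s: 13.93
eef_pos: [0.4889, -0.2284, 0.0366]
orientation: [-3.142, -0.001, 1.909]
wrist_force: [-7.5, -2.4, -0.5]
grip_width: 0.158
```

```bash
python3 st.py 0 0 0.0;  python3 - <<'E'
from bench import *
import cv2
s=camera("side")["image"][:,:,::-1];t=camera("top")["image"][:,:,::-1]
cv2.imwrite("pics/g_side.png",cv2.resize(s[140:208,300:380],None,fx=9,fy=8.8235,interpolation=cv2.INTER_CUBIC))
E
```

```text
13.9333 [ 0.4889 -0.2284  0.0366] [-7.5 -2.4 -0.5] [-0.51  1.19  0.27] 0.158
[ 0.4888 -0.2305  0.0365]
shift cm [-0.2  -0.08  0.01] twist [-0.0001 -0.0008  0.0004] rows 0.1 0.0
```

View pics/g_side.png

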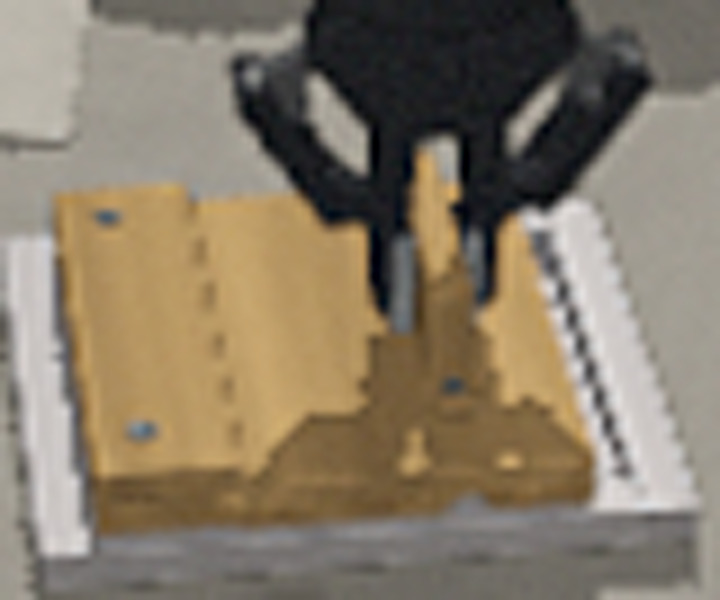

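The board is flat on the rim with its end in line with the rail's. I'll ease the forward push and press lightly down.

Call:
carry_out(translation=[[0, -0.03, 0.02], [0, -0.06, 0.04], [0, -0.06, 0.06], [0, -0.06, 0.06], [0, -0.06, 0.06]], twist=[[0, 0, 0], [0, 0, 0], [0, 0, 0], [0, 0, 0], [0, 0, 0]])

```text
time_s: 14.45
eef_pos: [0.4888, -0.2284, 0.0365]
orientation: [3.14, -0.001, 1.909]
wrist_force: [-5.8, -1.6, 1.4]
grip_width: 0.158
```

Call:
carry_out(translation=[[0, -0.03, 0.03], [0, -0.05, 0.05], [0, -0.05, 0.05], [0, -0.05, 0.05], [0, -0.05, 0.05]], twist=[[0, 0, 0], [0, 0, 0], [0, 0, 0], [0, 0, 0], [0, 0, 0]])

```text
time_s: 14.87
eef_pos: [0.4888, -0.2284, 0.0365]
orientation: [3.139, -0.0, 1.91]
wrist_force: [-4.8, -0.3, 3.6]
grip_width: 0.154
```

Call:
carry_out(translation=[[0, -0.02, 0], [0, -0.03, 0], [0, -0.03, -0.05], [0, -0.03, -0.05], [0, -0.03, -0.05]], twist=[[0, 0, 0], [0, 0, 0], [0, 0, 0], [0, 0, 0], [0, 0, 0]], grip=60)

```text
time_s: 15.28
eef_pos: [0.4888, -0.2282, 0.0359]
orientation: [3.139, -0.001, 1.909]
wrist_force: [0.2, 0.0, -0.2]
grip_width: 0.598
```

Call:
carry_out(translation=[[0, 0, 0], [0, 0, 0], [0, 0, -0.3], [0, 0, -0.8], [0, 0, -1.5]], twist=[[0, 0, 0], [0, 0, 0], [0, 0, 0], [0, 0, 0], [0, 0, 0]])

```text
time_s: 15.7
eef_pos: [0.4881, -0.2282, 0.0507]
orientation: [3.14, -0.002, 1.909]
wrist_force: [-0.1, -0.2, -0.4]
grip_width: 0.597
```

Call:
carry_out(translation=[[0, 0, -2], [0, 0, -5], [0, 0, -8.5], [0, 0, -12], [0, 0, -15]], twist=[[0, 0, 0], [0, 0, 0], [0, 0, 0], [0, 0, 0], [0, 0, 0]])

```text
time_s: 16.12
eef_pos: [0.4882, -0.2287, 0.2043]
orientation: [3.137, 0.001, 1.909]
wrist_force: [0.4, -0.5, 0.1]
grip_width: 0.599
```

Call:
carry_out(translation=[[3, -1, 0], [7, -2, 0], [11, -3, 0], [15, -4, 0], [19, -5, 0]], twist=[[0, 0, 0], [0, 0, 0], [0, 0, 0], [0, 0, 0], [0, 0, 0]])

```text
time_s: 16.53
eef_pos: [0.3767, -0.0649, 0.2015]
orientation: [3.138, -0.001, 1.908]
wrist_force: [1.4, 0.7, 0.8]
grip_width: 0.602
```

Run:
```python
from bench import *
import cv2
s=camera("side")["image"][:,:,::-1];t=camera("top")["image"][:,:,::-1]
cv2.imwrite("pics/h_side0.png",s);cv2.imwrite("pics/h_top0.png",t)
cv2.imwrite("pics/h_side.png",cv2.resize(s[140:208,300:380],None,fx=9,fy=8.8235,interpolation=cv2.INTER_CUBIC))
cv2.imwrite("pics/h_top.png",cv2.resize(t[170:265,315:410],None,fx=6,fy=6,interpolation=cv2.INTER_CUBIC))
```

```text
(no output)
```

View pics/h_side.png

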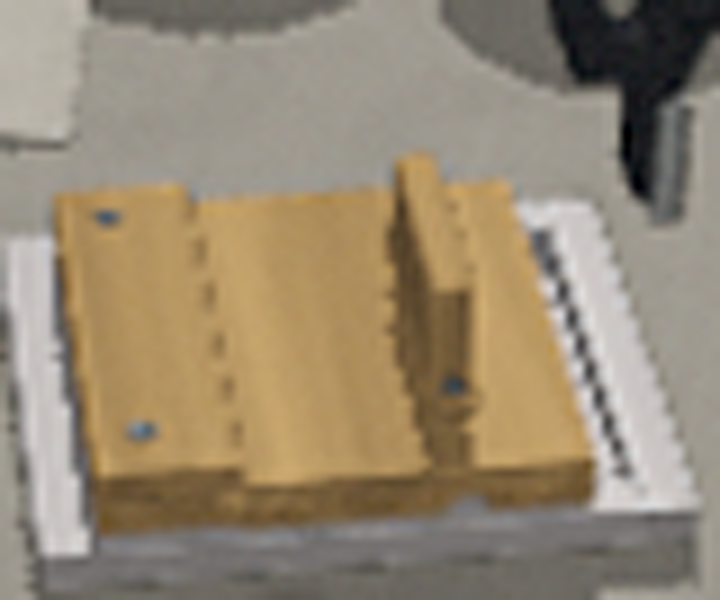

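View pics/h_top.png

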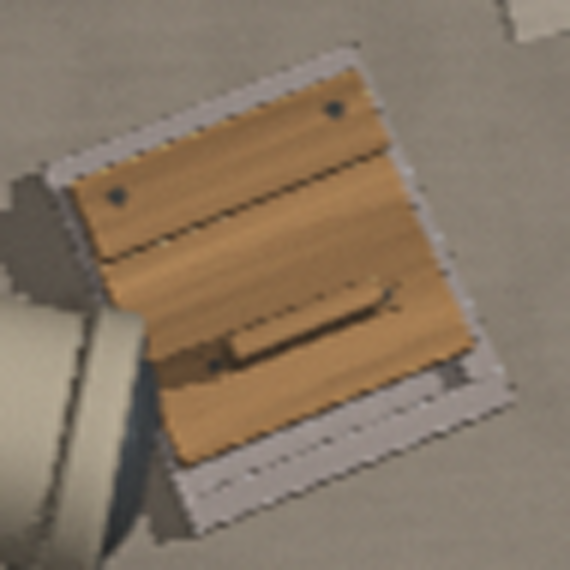

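View pics/h_top0.png

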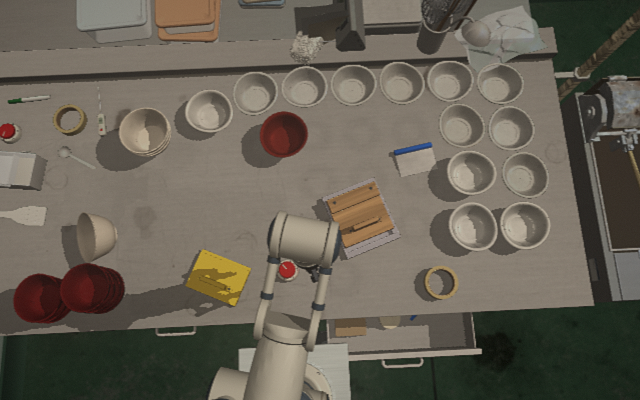

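The pictures show the board flat, with its shoulder on the rail. In the top crop its ends extrapolate from the rail's ends: (475,350) against 475.4, and (185,465) against 185.5. The bystanders haven't moved. I'll let the arm settle, check once more and hand in.

Call:
carry_out(translation=[[0, 0, 0], [0, 0, 0], [0, 0, 0], [0, 0, 0], [0, 0, 0]], twist=[[0, 0, 0], [0, 0, 0], [0, 0, 0], [0, 0, 0], [0, 0, 0]])

```text
time_s: 17.05
eef_pos: [0.3782, -0.0667, 0.2004]
orientation: [3.14, -0.002, 1.908]
wrist_force: [0.2, 0.7, 0.2]
grip_width: 0.602
```

Run:
```python
from bench import *
import cv2
a=cv2.imread("pics/h_side0.png"); s=camera("side")["image"][:,:,::-1]
print("changed px in stand area",int((cv2.absdiff(a,s.copy())[150:208,295:370].max(2)>30).sum()))
o=observe(); print(o["time_s"],o["eef_pos"],o["wrist_force"])
print(close_job())
```

```text
changed px in stand area 12
17.1 [ 0.37809958 -0.06657435  0.20042056] [-0.50946751  0.32104302  0.55389516]
the job is handed in; nothing more can be done
None
```

The wooden cover is on the crumb stand, flat and locked into the back rail, and the job was handed in at about 17 s.

I took the cover by its grip and tilted it 15° with the tongue low. I felt for the rim, then slid the tongue into the groove until the edge stopped against the rail at about 5 N. I swung the board down about that edge without forcing it; the highest wrist force I read was about 8 N. I then let go and drew the arm back.

**Last checks:**
- **Seating:** the tool read level, and the board sat firmly on the rim at the expected height. In the pictures it is flat and tight against the rail.
- **Ends:** the board's ends line up with the rail's ends to within about 1 mm in the top view.
- **Other things:** the bowl, timer, tape roll, scraper and yellow look-alike are where they were in the top view. The arm is clear of everything.

**Disagreements:** the two cameras differed by about 4 mm in absolute y. I relied on relative measurements, and the last top view showed no offset. The channel around the cross-bar can't be seen directly, so I judge it locked from the board's height and level. The final comparison of side pictures around the stand showed 12 changed pixels, which I took as image noise.

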